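Index the filter changer and unload its filter

TASK

The filter in the filter changer has to come out. Squeeze the latch tab against the grip post to free the carriage, slide it to the next detent (the middle one of three) and let the tab spring back so that the carriage is locked there with the filter holder out of its tunnel; then lift the filter holder out and lay it flat, glass up, on the lens tissue booklet that lies in front of the changer without dropping it. Leave the carriage locked in the middle detent and do not push the driver case or the post holder about.

Things in the scene. Friction and masses are not known exactly. Their poses are not given: they have to be found in the camera images.
- filter_changer: Bench filter changer, fixed. Origin on the table under the middle of its rail; x to its back, y along the rail (robot's left): the way the carriage leaves the tunnel. Base x -60 to 60, y -165 to 155, 10 thick. Black tunnel over x -33 to 33, y 8 to 52, roof top z 63, tube (32 dia) on it to z 85. Grey column x 45 to 95, y -135 to 0, with an overhanging head. All mm.
- head_edge (a point): Middle of the head's lower front edge, axes as the changer: the grey head overhangs the grip, x -22 to 95, y -135 to 0, underside z 190, top z 235 (mm in the changer's frame). A gripper pointing straight down does not fit; come to the grip from the front and above (tool pointing to the changer's +x and down), tilted 25 to 40 degrees from vertical.
- carriage (a joint): Slide (m), grows along the changer's +y. Detents at 0 (start, filter inside the tunnel), 0.045 (next, the goal) and 0.090; a tooth on the latch lever drops into 8 mm notches of a steel strip. Locked: 1.5 mm play each way, cannot be pushed along. Freed: 2 N friction. Between detents the released tooth rides on the strip and drops in by itself at the next notch.
- latch (a joint): Latch lever (rad): 0 = tab upright, tooth in a notch (locked); about 0.10 = tooth resting on the strip between notches; 0.11 and more = tooth clear, carriage free; stop at 0.155, tab squeezed to the post. A spring returns it: about 3 N at the tab to start, 6 N fully squeezed.
- grip (a point): On the carriage: the point to pinch, midway across post and squeezed tab, 95 mm above the table, axes as the changer. Black grip post 20 x 10 mm (x, y), y -7.5 to 2.5 from here, top at z 116. Steel tab 20 x 5 mm on its +y side, top at z 110, outer face at y 18.5 free. Pinch both along the changer's y: 26 mm wide free, about 15 squeezed. 20 to 40 N squeezes it and carries the carriage along.
- tab (a point): On the latch lever: centre of the tab's outer (+y) face, 73 mm above its pivot, 95 mm above the table when free.
- pocket (a point): On the carriage, moves with it: centre of the shallow pocket's floor in which the filter holder lies, 31 mm above the table; axes as the changer. The pocket is 44 mm square with rims 3 mm high.
- filter_holder: Loose, 60 g: aluminium plate 40 x 40 x 6 mm with a black round cell of 30 mm diameter, 16 mm tall, on its middle (22 mm in all) and a glass window on top. Origin: centre of the underside; z up. Take the round cell from straight above, closing the fingers along the changer's x axis (the tunnel is close by along y). Start: in the pocket, inside the tunnel.
- tissue_pack: Lens tissue booklet, a flat pale green pad, 72 x 100 x 10 mm (x, y, z), fast to the table, in front of the changer to the left or the right (another one far behind the changer is not meant). Origin: centre of the underside, x and y along its sides.
- key_case: Bystander: flat green driver case 60 x 90 x 16 mm, loose.
- post_holder: Bystander: black post holder 48 x 33 x 60 mm, standing loose in front of the changer.

How it is judged:
By the outcome, as a careful person would: the job done as asked, in the order asked, and still so for the second after the job is handed in, with the robot touching nothing.
It also fails if it takes over 58 s, if anything falls off the work surface, if the arm or the gripper's body presses on something with over 40 N, if the wrist force passes 120 N, or if a joint passes its speed limit or range.

ROBOT

A 6-joint arm with a two-finger parallel gripper is mounted at the origin on a cart in front of the work surface, level with it; the furniture and walls round the work are solid. World frame = base frame: x ahead of the robot, y to its left, z up, the work surface at z = 0. Lengths are in mm, angles in degrees, forces in N, time in s.
With the tool pointing down it reaches from about 350 to 850 mm from the base axis. Payload 8.1 kg.
Tool frame: the origin (TCP) lies between the finger pads, 19 mm behind the fingertips; this is the grasp point; z points along the fingers, y is the line along which they close (so a half turn about z gives the same grasp; the last joint's range is limited). The gripper opens to 85 mm and grips with 20 to 120 N. Pads are 22 mm wide; open, the fingers measure 114 mm over their backs; the gripper's body (76 mm by 85 mm) begins 54 mm behind the grasp point. The pads swing forward as they close: fully open they stand 13 mm farther back than shut.
Start: joints at [-81.727, 7.471, 85.268, -0, 87.261, -4.893], TCP at [136.69, -584.227, 249.992] pointing down, gripper open.
Joint ranges: [-169.43, 169.43], [-51.17, 129.36], [1.28, 143.12], [-76.62, 256.62], [0, 156.53], [-152.29, 152.29]. Speed limits (degrees/s): [136.94, 136.94, 159.86, 180, 180, 180].

INTERFACE

Orientations are given as [roll, pitch, yaw] about the fixed x, y, z axes, in that order (R = Rz(yaw) Ry(pitch) Rx(roll)).
In Python, from bench import r gives the robot as it stands. The module is installed in compiled form; this text tells all that it offers.
- The arm moves only by the tool jog_arm, never from a script. Its argument "rows" is a list of rows, each a list of 2 entries, a list of its own where there are three numbers: the shift along the tool's x, y, z in mm, then the turn, a rotation vector about the tool's x, y, z in rad. A call has 1 to 10 rows; each row is the pose to reach, as a shift and turn from the pose commanded when the call began, along the tool's axes at that moment; what a row does not reach only later rows make up. A row lasts 1/10 s, in which the tool goes at most 50 mm and 8.59 degrees, less where a joint would pass 70% of its speed; a pose out of reach is approached as far as the arm can. A call with a gripper value outside its range is refused whole. "grip" is the finger opening in mm, from 0 to 85.4, set as the call begins (left out, the last holds). The fingers move at their own pace and stop on an object; "force" is the grip in N (left out, the last holds). Time passes only in rows, so rows that repeat a pose let the fingers close. It gives the time, the measured TCP pose, the force, the opening and the grip force at its end, in the units of the state.
- r.sense(): the state, without advancing time (a new reading comes with each control period).
- r.snapshot(name): name is "side" or "top"; returns (picture, depth): 480x640x3 uint8, blue, green, red; 480x640 float32, mm along the optical axis (not along the pixel's ray), 0 where there is no reading.
- r.camera_params(name): a dict with "fx", "fy", "cx", "cy" (pixels), "dist_coeffs" ([k1, k2, p1, p2, k3] as OpenCV has them; the pictures are not rectified), "pose" (4x4, takes a point from camera to world coordinates). Camera axes: x right, y down, z forward; pixel columns grow to the right and rows downward; lengths in mm; the calibration is good to about 2 mm. A picture is of the moment at which its call begins. camera_params takes no time and is no camera call.
- r.hand_in(): hands the job in; it is judged then, once.
The state is a dict: "time": time; "joint_pos": joint angles; "qd": joint speeds; "joint_efforts": joint torques, N m; "tool_pos": TCP position; "tcp_rot": TCP orientation; "ft_force": force on the tool from outside, world axes, zero at the start; "wrist_torque": the same for the moment, N m; "finger_gap": finger opening in mm; "grip_force": force on a finger pad.
Only numpy, scipy, OpenCV 4.12 (cv2) and the standard library are available. Lean on these libraries where they do the work, as an engineer would, in place of code of your own. Each camera call takes 0.05 s, during which the arm holds its last target. There are 200 camera calls.

## Working session

There is one attempt and no reset: what is moved stays moved. The work goes in short steps, Python scripts to look and compute and a tool call to move; the robot and the scene stay as the last step left them, time stands still between calls to the robot, and variables do not carry over. Pictures are saved under pics/ and viewed, at most 10 in all, crops included, and the job is handed in when it is done.

Besides the shell and the picture viewer there is one more tool, called in YAML: its name, and indented under it one key for each argument. jog_arm: Moves the arm, as the interface text tells. Its arguments: {"type":"object","properties":{"rows":{"type":"array"},"grip":{"type":"number"},"force":{"type":"number"}},"required":["rows"]}

```bash
mkdir -p pics; cat > h.py <<'E'
import numpy as np, cv2
from bench import r
from scipy.spatial.transform import Rotation as R
def pts(name,depth):
    c=r.camera_params(name);K=np.array([[c['fx'],0,c['cx']],[0,c['fy'],c['cy']],[0,0,1]])
    v,u=np.mgrid[0:480,0:640]
    n=cv2.undistortPoints(np.stack([u,v],-1).reshape(-1,1,2).astype(np.float64),K,np.array(c['dist_coeffs'])).reshape(480,640,2)
    P=np.dstack([n,np.ones((480,640))])*depth[...,None]
    T=np.array(c['pose']);return P@T[:3,:3].T+T[:3,3]
E
python3 - <<'E'
from h import *
for n in('top','side'):
    p,d=r.snapshot(n);cv2.imwrite(f'pics/{n}0.png',p);np.save(f'{n}0.npy',pts(n,d));c=r.camera_params(n);print(n,c['fx'],np.round(c['pose'],2).tolist(),(d>0).mean())
print(r.sense())
E
```

```text
top 513.60265943793 [[0.0, -0.99, 0.14, 377.99], [-1.0, 0.0, 0.03, -34.11], [-0.03, -0.14, -0.99, 1197.25], [0.0, 0.0, 0.0, 1.0]] 0.9960677083333334
side 507.7240023398089 [[-0.99, -0.1, 0.08, 479.54], [-0.12, 0.66, -0.74, 662.21], [0.02, -0.75, -0.66, 765.76], [0.0, 0.0, 0.0, 1.0]] 0.996064453125
{'time': 0.1, 'joint_pos': array([-8.17270219e+01,  7.50994963e+00,  8.53247345e+01, -2.97246157e-03,
        8.72590105e+01, -4.89469118e+00]), 'qd': array([ 0.07135713, -0.04918214, -0.16046644,  0.01494038, -0.06581179,
        0.01491198]), 'joint_efforts': array([ 1.77937971e-03, -5.70949960e+01, -5.01940084e+01, -2.19191897e-04,
        8.10107013e-03, -4.33766047e-06]), 'tool_pos': array([ 136.60202751, -583.77051213,  249.04170541]), 'tcp_rot': array([-1.79906394e+02, -5.03645245e-03,  1.31678097e+01]), 'ft_force': array([ 0.07396525, -0.1819803 , -0.4612539 ]), 'wrist_torque': array([ 0.00097679,  0.02982128, -0.0494582 ]), 'grip_force': 0.0, 'finger_gap': 85.35022809410911}
```

View pics/top0.png

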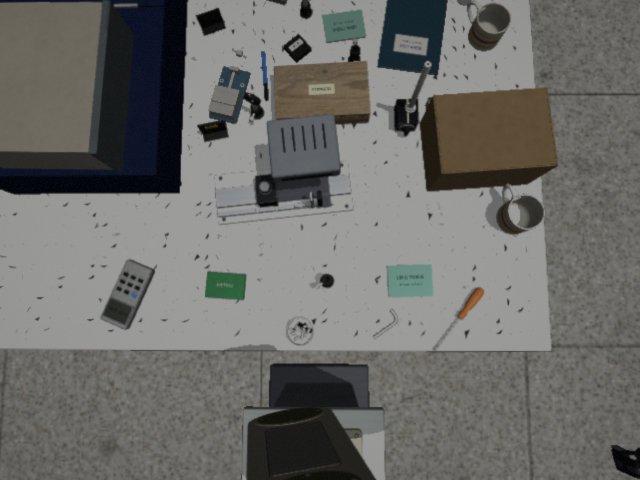

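View pics/side0.png

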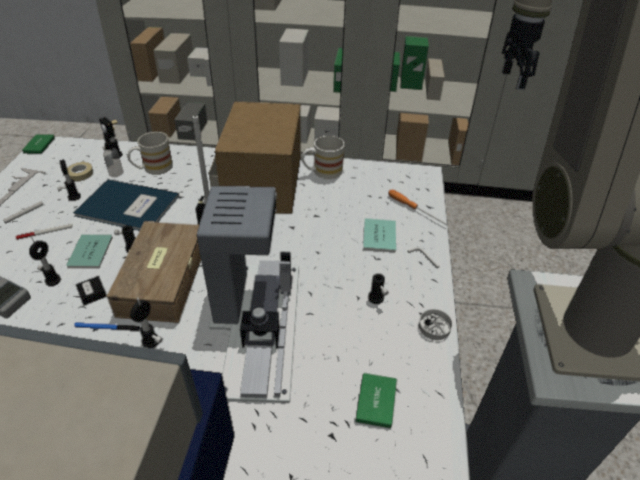

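The top view shows the changer at about (284,195), with its head at (305,148) and tube at (265,187). The tissue pad is at (410,281), the post holder at (326,281) and the green case at (225,285). The side view agrees: pad (380,234), holder (377,290), grip post (286,262).

```bash
python3 - <<'E'
from h import *
for n in('top','side'):
    P=np.load(n+'0.npy');im=cv2.imread(f'pics/{n}0.png');hsv=cv2.cvtColor(im,cv2.COLOR_BGR2HSV)
    X,Y,Z=P[...,0],P[...,1],P[...,2]
    reg=(X>250)&(X<850)&(abs(Y)<400)
    def rect(m,l):
        m=cv2.morphologyEx(m.astype(np.uint8),cv2.MORPH_OPEN,np.ones((2,2)))
        k,lab,st,ce=cv2.connectedComponentsWithStats(m)
        for i in range(1,k):
            if st[i,4]>40:
                q=P[lab==i];rr=cv2.minAreaRect(q[:,:2].astype(np.float32));print(n,l,st[i,4],np.round(rr[0],1),np.round(rr[1],1),round(rr[2],1),'zmed',round(np.median(q[:,2]),1),'px',ce[i].round())
    rect(reg&(abs(Z-235)<6)&(Y<200),'head')
    rect(reg&(abs(Z-10)<4)&(X<620),'z10')
    rect(reg&(hsv[...,0]>60)&(hsv[...,0]<95)&(hsv[...,1]>60),'green')
    rect(reg&(abs(Z-85)<5)&(X<700),'z85')
    rect(reg&(abs(Z-60)<6)&(X<650),'z60')
    rect(reg&(abs(Z-113)<7)&(X<650),'z113')
a=cv2.imread('pics/top0.png')[105:235,200:370];b=cv2.imread('pics/side0.png')[230:410,215:315]
cv2.imwrite('pics/c.png',np.hstack([cv2.resize(a,(510,390),interpolation=2),cv2.resize(b,(217,390),interpolation=2)]))
E
```

```text
top head 3996 [ 5.939e+02 -5.000e-01] [435.9 147. ] 4.7 zmed 235.7 px [304. 147.]
top z10 804 [534.9  80.7] [301.2 246.2] 75.5 zmed 9.9 px [288. 215.]
top z10 139 [515.1  75.7] [344.6  68.7] 50.0 zmed 11.8 px [236. 209.]
top z10 1250 [ 428.1 -153.9] [ 75.5 248.4] 5.8 zmed 10.1 px [411. 281.]
top green 1261 [ 427.7 -152.1] [ 73.8 245.2] 6.1 zmed 10.2 px [411. 282.]
top green 962 [417.4 105.3] [283.8  58.2] 85.8 zmed 16.9 px [226. 286.]
top z85 106 [641.2 106. ] [22.7 23.3] 2.6 zmed 85.8 px [265. 188.]
top z60 182 [627.6 105.1] [37.7 42.1] 5.9 zmed 63.1 px [267. 198.]
top z60 74 [435.4 -33.2] [20.6 22.8] 1.5 zmed 59.0 px [328. 281.]
top z113 43 [623.7 -15.8] [35.4  8.3] 1.4 zmed 114.0 px [320. 196.]
side head 3488 [644.5 210.9] [126.2 952.6] 12.5 zmed 234.8 px [238. 213.]
side z10 957 [438.7 190.5] [943.9  75.6] 89.6 zmed 10.0 px [380. 235.]
side z10 1504 [574.3 288. ] [ 66.  769.3] 9.3 zmed 9.5 px [286. 349.]
side z10 69 [435.4 -24. ] [31.8 20.4] 7.0 zmed 7.7 px [376. 299.]
side z10 56 [384.8 332.7] [684.6  38.4] 77.2 zmed 9.1 px [441. 316.]
side z10 58 [336.2  51.5] [12.3 42.2] 59.1 zmed 9.3 px [428. 334.]
side green 778 [440.3 198.9] [927.4  67.7] 89.3 zmed 10.1 px [381. 235.]
side green 1674 [440.9 409.1] [510.8  59.2] 85.4 zmed 15.8 px [377. 401.]
side z85 72 [ 670.1 -170.7] [ 48.1 233.7] 1.5 zmed 82.6 px [281. 187.]
side z85 142 [568.1 377.6] [ 22.9 595.7] 15.1 zmed 84.7 px [259. 314.]
side z60 111 [461.3 283. ] [758.9  24.3] 85.4 zmed 58.2 px [379. 279.]
side z60 318 [573.  356.3] [ 46.1 638.1] 12.9 zmed 62.1 px [270. 324.]
side z113 77 [617.6 -73.1] [ 16.7 127.7] 1.8 zmed 112.4 px [286. 255.]
side z113 97 [639.4 338. ] [55.3  1.7] 89.1 zmed 106.4 px [225. 430.]
side z113 51 [639.  381.5] [31.6  1.6] 89.3 zmed 106.0 px [217. 459.]
```

View pics/c.png

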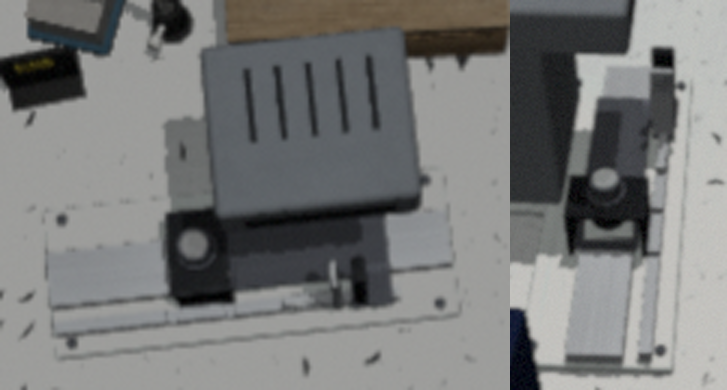

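The crop shows the base corners at roughly (45,212), (440,172), (460,313) and (58,357). The post is near (358,280), with the steel tab to its left at (335,280). The point-cloud rectangles are corrupted by dropouts, so I'll cast rays onto known planes instead.

```bash
cat >> h.py <<'E'
def ray(name,uv,z):
    c=r.camera_params(name);K=np.array([[c['fx'],0,c['cx']],[0,c['fy'],c['cy']],[0,0,1]])
    n=cv2.undistortPoints(np.array(uv,float).reshape(-1,1,2),K,np.array(c['dist_coeffs'])).reshape(-1,2)
    T=np.array(c['pose']);d=np.c_[n,np.ones(len(n))]@T[:3,:3].T
    return (T[:3,3]+d*((z-T[2,3])/d[:,2])[:,None])[:,:2]
def rects(name,m,z,l,amin=40):
    cs,_=cv2.findContours(m.astype(np.uint8),cv2.RETR_EXTERNAL,cv2.CHAIN_APPROX_NONE)
    for c in cs:
        if cv2.contourArea(c)>amin:
            w=ray(name,c.reshape(-1,2),z).astype(np.float32);q=cv2.minAreaRect(w)
            print(name,l,np.round(q[0],1),np.round(q[1],1),round(q[2],1))
E
python3 - <<'E'
from h import *
for n in('top','side'):
    P=np.load(n+'0.npy');im=cv2.imread(f'pics/{n}0.png');hsv=cv2.cvtColor(im,cv2.COLOR_BGR2HSV)
    X,Y,Z=np.moveaxis(P,2,0); reg=(X>250)&(X<720)&(abs(Y)<250)
    g=reg&(hsv[...,0]>60)&(hsv[...,0]<95)&(hsv[...,1]>60)
    for l,m,z in(('head',reg&(abs(Z-235)<8),235),('pad',g&(abs(Z-10)<4)&(Y<0),10),('case',g&(Y>0)&(abs(Z-16)<4),16),('tube',reg&(abs(Z-85)<5)&(X>550),85),('post_h',reg&(abs(Z-58)<6)&(X<480),60),('grip',reg&(abs(Z-113)<7)&(X<645)&(X>580),115),('base',reg&(abs(Z-10)<3.2)&(X>500),10)): rects(n,m,z,l,12)
print('base',ray('top',[(215,175.7),(346.7,162.3),(353.3,209.3),(219.3,224)],10).round(1).tolist())
print('post',ray('top',[(319.3,198)],116).round(1))
E
```

```text
top head [678.   13.7] [ 99.  134.5] 6.1
top pad [ 438.1 -210.7] [78.9 66.5] 90.0
top case [427.  204.6] [89.  57.5] 86.1
top tube [642.2 107.5] [24.5 24.8] 27.0
top post_h [436.6 -30.7] [22.1 22. ] 90.0
top grip [613.    4.1] [19.9  5. ] 9.4
top grip [615.1 -14. ] [ 8.6 19.8] 90.0
top base [608.7 180.8] [ 10.3 102.5] 5.7
top base [622.2  47.8] [ 8.2 73.8] 6.2
top base [599.3  67.7] [ 39.9 320.7] 8.9
top base [679.  170.3] [ 34.1 133.9] 6.1
top base [703.4 -71.5] [19.  31.8] 89.7
side head [678.2  19. ] [ 95.8 141.8] 6.1
side pad [ 437.9 -213.7] [66.9 78.6] 1.3
side case [426.9 206. ] [90.7 58. ] 86.3
side tube [642.3 108.5] [22.6 27.3] 11.6
side tube [696.1  59. ] [69.7 28.9] 67.9
side tube [616.1   5.1] [11.4 21. ] 85.4
side post_h [438.4 -27.9] [23.4 32.6] 2.8
side grip [614.3   9.1] [18.5  7.8] 8.4
side grip [616.1 -10.9] [18.7 21.9] 9.7
side base [623.8  25.5] [ 8.3 91.8] 6.3
side base [653.4  74.1] [134.3 321.8] 6.4
base [[687.6, 236.4], [718.5, -78.0], [604.7, -92.6], [570.7, 222.8]]
post [[609.4 -14.7]]
```

```bash
cat >> h.py <<'E'
def rel(pos,rpy):
    s=r.sense();C=R.from_euler('xyz',s['tcp_rot'],degrees=True)
    T=R.from_euler('xyz',rpy,degrees=True)
    print('t',round(s['time'],2),'at',s['tool_pos'].round(1),s['tcp_rot'].round(2),'shift',C.inv().apply(np.array(pos)-s['tool_pos']).round(1).tolist(),'turn',(C.inv()*T).as_rotvec().round(4).tolist(),'j',s['joint_pos'].round(0).tolist(),'F',s['ft_force'].round(1),'gap',round(s['finger_gap'],1),round(s['grip_force'],1))
E
python3 - <<'E'
from h import *
for n in('top','side'):
    P=np.load(n+'0.npy');im=cv2.imread(f'pics/{n}0.png');hsv=cv2.cvtColor(im,cv2.COLOR_BGR2HSV)
    X,Y,Z=np.moveaxis(P,2,0); reg=(X>350)&(X<520)&(Y<-100)&(Y>-350)&(abs(Z-10)<8)
    m=cv2.morphologyEx((reg&(hsv[...,1]>40)).astype(np.uint8),cv2.MORPH_CLOSE,np.ones((3,3)))
    rects(n,m,10,'pad')
rel([470,-25,250],[180,0,6])
E
```

```text
top pad [ 371.  -343.1] [14.8 44.5] 54.7
top pad [ 438.2 -220.5] [ 71.  100.2] 1.2
side pad [ 437.9 -221. ] [ 71.2 100.4] 2.4
side pad [ 371.6 -348.3] [22.9 49.5] 53.4
t 0.1 at [ 136.6 -583.8  249. ] [-1.7991e+02 -1.0000e-02  1.3170e+01] shift [451.9, -468.1, -0.2] turn [-0.0016, 0.0, 0.1251] j [-82.0, 8.0, 85.0, -0.0, 87.0, -5.0] F [ 0.1 -0.2 -0.5] gap 85.4 0.0
```

jog_arm:
  rows:
    - [[30, -31, 0], [0, 0, 0.01]]
    - [[75, -78, 0], [0, 0, 0.02]]
    - [[130, -135, 0], [0, 0, 0.04]]
    - [[185, -191, 0], [0, 0, 0.055]]
    - [[240, -248, 0], [0, 0, 0.07]]
    - [[295, -305, 0], [0, 0, 0.085]]
    - [[350, -362, 0], [0, 0, 0.1]]
    - [[400, -414, 0], [0, 0, 0.115]]
    - [[435, -450, 0], [0, 0, 0.12]]
    - [[452, -468, 0], [0, 0, 0.125]]
  grip: 56

```text
time: 1.1
tool_pos: [390.0, -158.9, 249.9]
tcp_rot: [180.0, -0.0, 6.0]
ft_force: [1.2, -1.1, 0.2]
finger_gap: 55.6
grip_force: 0.0
```

jog_arm:
  rows:
    - [[0, 0, 0], [0, 0, 0]]
    - [[0, 0, 0], [0, 0, 0]]

```text
time: 1.3
tool_pos: [389.8, -159.7, 249.7]
tcp_rot: [-180.0, 0.0, 6.2]
ft_force: [-0.1, -0.4, 0.1]
finger_gap: 56.1
grip_force: 0.0
```

```bash
python3 - <<'E'
from h import *
rel([555.4,-16.6,190],[180,-33,6])
E
```

```text
t 1.3 at [ 389.8 -159.7  249.7] [-1.7999e+02  4.0000e-02  6.2400e+00] shift [180.2, -124.3, 59.6] turn [-0.0013, 0.5767, 0.004] j [-29.0, -21.0, 112.0, -0.0, 90.0, 55.0] F [-0.1 -0.4  0.1] gap 56.1 0.0
```

jog_arm:
  rows:
    - [[15, -20, 0], [0, 0.03, 0]]
    - [[35, -45, 0], [0, 0.09, 0]]
    - [[60, -70, 0], [0, 0.17, 0]]
    - [[85, -92, 0], [0, 0.26, 0]]
    - [[108, -110, 5], [0, 0.35, 0]]
    - [[130, -120, 15], [0, 0.43, 0]]
    - [[150, -124, 30], [0, 0.5, 0.002]]
    - [[168, -124, 45], [0, 0.55, 0.004]]
    - [[180, -124, 59], [-0.001, 0.577, 0.004]]
    - [[180, -124, 59], [-0.001, 0.577, 0.004]]

```text
time: 2.3
tool_pos: [553.9, -20.4, 187.2]
tcp_rot: [-179.9, -32.8, 5.6]
ft_force: [0.6, 0.9, -0.1]
finger_gap: 55.9
grip_force: 0.0
```

```bash
python3 - <<'E'
from h import *
rel([615,-10.3,95],[180,-33,6])
a=[]
for n,b in(('top',(105,235,200,370)),('side',(190,320,200,370))):
    p,d=r.snapshot(n);cv2.imwrite(f'pics/{n}1.png',p);a.append(cv2.resize(p[b[0]:b[1],b[2]:b[3]],(400,306),interpolation=2))
cv2.imwrite('pics/c1.png',np.hstack(a))
E
```

```text
t 2.3 at [553.9 -20.4 187.2] [-179.92  -32.77    5.58] shift [2.1, -3.9, 110.9] turn [0.0026, 0.0041, -0.0062] j [-14.0, -26.0, 128.0, 14.0, 48.0, 64.0] F [ 0.6  0.9 -0.1] gap 55.9 0.0
```

View pics/c1.png

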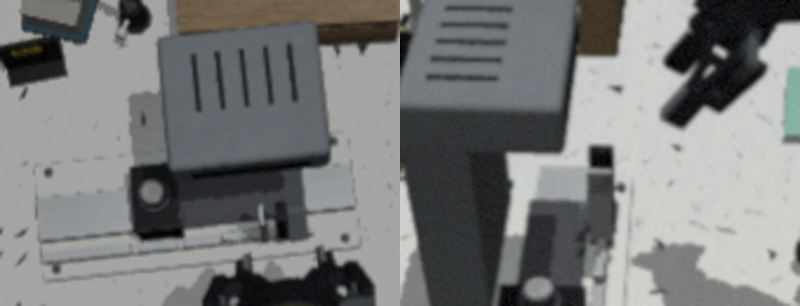

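The top crop shows fingertips at about (243,265) and (325,265), in front of the tab (262,222) and post (281,222). The side crop shows the open fingers in front of the head at (690,90), well clear of it. Next I'll check the fingertip positions against the robot's own pose.

```bash
python3 - <<'E'
from h import *
s=r.sense();C=R.from_euler('xyz',s['tcp_rot'],degrees=True)
def proj(n,p):
    c=r.camera_params(n);K=np.array([[c['fx'],0,c['cx']],[0,c['fy'],c['cy']],[0,0,1]]);T=np.linalg.inv(np.array(c['pose']))
    return cv2.projectPoints(np.array(p,float).reshape(-1,1,3),cv2.Rodrigues(T[:3,:3])[0],T[:3,3],K,np.array(c['dist_coeffs']))[0].reshape(-1,2)
for y in(-28,0,28):
    w=s['tool_pos']+C.apply([0,y,17]);q=proj('top',w)[0];q2=proj('side',w)[0]
    print(w.round(1),'crop',((q-[200,105])*2.353).round(),'side',((q2-[200,190])*2.353+[400,0]).round())
P=lambda a:print(a,((proj('top',a)-[200,105])*2.353).round().tolist(),((proj('side',a)-[200,190])*2.353+[400,0]).round().tolist())
P([615.3,-12.8,116]);P([613.5,6,110])
rel([615,-10.3,95],[180,-33,6])
E
```

```text
[561.4   8.5 176.3] crop [252. 259.] side [666. 118.]
[564.2 -19.3 176.3] crop [285. 256.] side [667.  93.]
[566.9 -47.2 176.3] crop [317. 252.] side [669.  70.]
[615.3, -12.8, 116] [[279.0, 213.0]] [[601.0, 150.0]]
[613.5, 6, 110] [[258.0, 216.0]] [[600.0, 173.0]]
t 2.4 at [555.  -20.3 190.6] [-179.99  -32.93    5.65] shift [-1.0, -4.0, 113.2] turn [0.0032, 0.0012, -0.0052] j [-14.0, -27.0, 128.0, 14.0, 48.0, 64.0] F [0.3 0.1 0.8] gap 55.7 0.0
```

jog_arm:
  rows:
    - [[0, -1, 10], [0.001, 0, -0.002]]
    - [[0, -3, 30], [0.002, 0, -0.005]]
    - [[0, -4, 50], [0.003, 0.001, -0.005]]
    - [[0, -4, 68], [0.003, 0.001, -0.005]]
    - [[0, -4, 82], [0.003, 0.001, -0.005]]
    - [[0, -4, 94], [0.003, 0.001, -0.005]]
    - [[0, -4, 104], [0.003, 0.001, -0.005]]
    - [[0, -4, 110], [0.003, 0.001, -0.005]]
    - [[0, -4, 113], [0.003, 0.001, -0.005]]
    - [[0, -4, 113], [0.003, 0.001, -0.005]]

```text
time: 3.4
tool_pos: [616.8, -8.6, 96.4]
tcp_rot: [180.0, -33.1, 6.1]
ft_force: [-0.7, 0.5, -0.2]
finger_gap: 55.8
grip_force: 0.0
```

```bash
python3 - <<'E'
from h import *
rel([615,-10.3,95],[180,-33,6])
a=[]
for n,b in(('top',(150,230,260,370)),('side',(220,300,240,350))):
    p,d=r.snapshot(n);cv2.imwrite(f'pics/{n}2.png',p);a.append(cv2.resize(p[b[0]:b[1],b[2]:b[3]],(400,291),interpolation=2))
cv2.imwrite('pics/c2.png',np.hstack(a))
E
```

```text
t 3.4 at [616.8  -8.6  96.4] [179.99 -33.12   6.11] shift [-2.4, 1.5, 0.1] turn [-0.0009, -0.002, 0.0016] j [-11.0, -7.0, 123.0, 17.0, 33.0, 62.0] F [-0.7  0.5 -0.2] gap 55.8 0.0
```

View pics/c2.png

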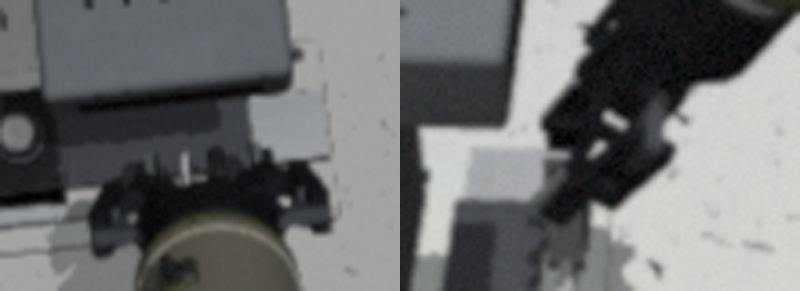

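Both fingers straddle the tab (185,168) and post (216,163) in the top crop, with the tips at about 158 and 265. The gripper clears the head in the side crop. I'll close now.

jog_arm:
  rows:
    - [[-2, 1, 0], [0, 0, 0]]
    - [[-2, 1, 0], [0, 0, 0]]
    - [[-2, 1, 0], [0, 0, 0]]
    - [[-2, 1, 0], [0, 0, 0]]
    - [[-2, 1, 0], [0, 0, 0]]
    - [[-2, 1, 0], [0, 0, 0]]
    - [[-2, 1, 0], [0, 0, 0]]
    - [[-2, 1, 0], [0, 0, 0]]
  grip: 10
  force: 32

```text
time: 4.3
tool_pos: [614.9, -9.9, 95.7]
tcp_rot: [-180.0, -33.1, 6.1]
ft_force: [-8.5, -3.1, 6.7]
finger_gap: 15.1
grip_force: 31.7
```

```bash
python3 - <<'E'
from h import *
s=r.sense();p=s['tool_pos'];y=np.array([-.1045,.9945,0])
rel(p+45*y,[180,-33,6])
E
```

```text
t 4.3 at [614.9  -9.9  95.7] [-179.99  -33.12    6.08] shift [0.1, -45.0, 0.0] turn [-0.0009, -0.0021, 0.0012] j [-11.0, -7.0, 123.0, 17.0, 33.0, 61.0] F [-8.5 -3.1  6.7] gap 15.1 31.7
```

jog_arm:
  rows:
    - [[0, -3, 0], [0, 0, 0]]
    - [[0, -8, 0], [0, 0, 0]]
    - [[0, -14, 0], [0, 0, 0]]
    - [[0, -20, 0], [0, 0, 0]]
    - [[0, -26, 0], [0, 0, 0]]
    - [[0, -32, 0], [0, 0, 0]]
    - [[0, -38, 0], [0, 0, 0]]
    - [[0, -42, 0], [0, 0, 0]]
    - [[0, -45, 0], [0, 0, 0]]
    - [[0, -45, 0], [0, 0, 0]]

```text
time: 5.3
tool_pos: [610.1, 35.4, 95.7]
tcp_rot: [-180.0, -33.1, 6.1]
ft_force: [-7.2, 0.8, 6.7]
finger_gap: 15.5
grip_force: 30.5
```

jog_arm:
  rows:
    - [[0, 0, 0], [0, 0, 0]]
    - [[0, 0, 0], [0, 0, 0]]

```text
time: 5.5
tool_pos: [610.1, 35.4, 95.7]
tcp_rot: [-180.0, -33.1, 6.1]
ft_force: [-7.6, 1.7, 7.8]
finger_gap: 15.7
grip_force: 30.3
```

jog_arm:
  rows:
    - [[0, 0, 0], [0, 0, 0]]
    - [[0, 0, 0], [0, 0, 0]]
    - [[0, 0, 0], [0, 0, 0]]
    - [[0, 0, 0], [0, 0, 0]]
    - [[0, 0, 0], [0, 0, 0]]
    - [[0, 0, 0], [0, 0, 0]]
  grip: 52

```text
time: 6.1
tool_pos: [610.2, 35.0, 95.1]
tcp_rot: [180.0, -33.1, 6.1]
ft_force: [0.0, -0.2, 0.1]
finger_gap: 52.0
grip_force: 0.0
```

jog_arm:
  rows:
    - [[0, 0, -5], [0, 0, 0]]
    - [[0, 0, -15], [0, 0, 0]]
    - [[0, 0, -30], [0, 0, 0]]
    - [[0, 0, -50], [0, 0, 0]]
    - [[0, 0, -75], [0, 0, 0]]
    - [[0, 0, -100], [0, 0, 0]]
    - [[0, 0, -125], [0, 0, 0]]
    - [[0, 0, -145], [0, 0, 0]]
    - [[0, 0, -160], [0, 0, 0]]
    - [[0, 0, -160], [0, 0, 0]]

```text
time: 7.1
tool_pos: [523.9, 25.5, 232.4]
tcp_rot: [179.9, -33.4, 6.1]
ft_force: [0.4, -0.1, 0.7]
finger_gap: 52.2
grip_force: 0.0
```

```bash
python3 - <<'E'
from h import *
rel([490,140,240],[180,0,96]);rel([490,140,240],[180,0,-84])
a=[]
for n,b in(('top',(150,230,210,370)),('side',(240,370,220,340))):
    p,d=r.snapshot(n);cv2.imwrite(f'pics/{n}3.png',p);np.save(f'{n}3.npy',pts(n,d));a.append(cv2.resize(p[b[0]:b[1],b[2]:b[3]],None,fx=3,fy=3,interpolation=2))
h=max(x.shape[0] for x in a)
cv2.imwrite('pics/c3.png',np.hstack([cv2.copyMakeBorder(x,0,h-x.shape[0],0,0,0) for x in a])[:, :800])
for n in('top','side'):
    X,Y,Z=np.moveaxis(np.load(n+'3.npy'),2,0);reg=(X>560)&(X<645)&(abs(Y)<250)
    rects(n,reg&(abs(Z-113)<7)&(Y<80),113,'grip',8)
    reg=(X>590)&(X<690)&(Y>120)&(Y<190)
    rects(n,reg&(abs(Z-53)<5),53,'cell',15)
E
```

```text
t 7.1 at [523.9  25.5 232.4] [179.91 -33.39   6.14] shift [-13.7, -117.5, -18.4] turn [0.457, -0.4558, -1.5203] j [-8.0, -36.0, 130.0, 9.0, 54.0, 73.0] F [ 0.4 -0.1  0.7] gap 52.2 0.0
t 7.1 at [523.9  25.5 232.4] [179.91 -33.39   6.14] shift [-13.7, -117.5, -18.4] turn [-0.4561, -0.4572, 1.524] j [-8.0, -36.0, 130.0, 9.0, 54.0, 73.0] F [ 0.4 -0.1  0.7] gap 52.2 0.0
top grip [608.  47.] [18.1  5.5] 8.5
top grip [611.4  28.6] [20.8  9.9] 7.3
top cell [637.7 151.8] [28.3 27.6] 1.1
side grip [610.6  50. ] [17.9  7.3] 8.4
side grip [612.5  30.1] [18.6 17.7] 8.4
side cell [637.6 152.6] [28.  29.5] 8.4
```

View pics/c3.png

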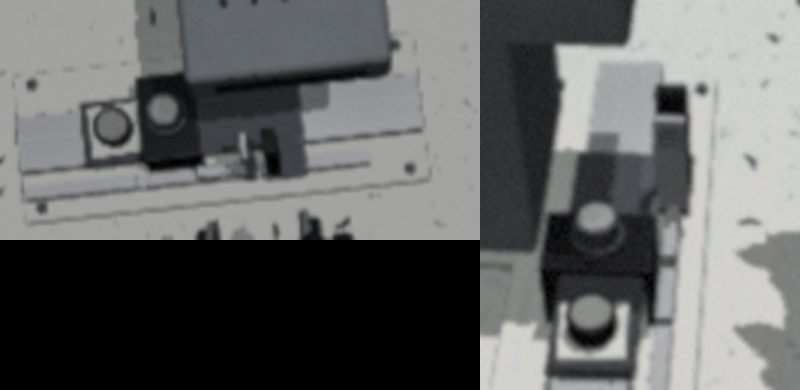

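The top crop shows the holder out of the tunnel at (113,127), and the tab (243,155) stands clear of the post (270,152). Their spacing is still 18–20 mm, so the tab has sprung back and the carriage is locked. The side crop shows the holder lying flat in its pocket at (592,325).

jog_arm:
  rows:
    - [[0, -8, -3], [0.04, -0.04, -0.13]]
    - [[-2, -20, -6], [0.082, -0.082, -0.274]]
    - [[-3, -32, -8], [0.123, -0.123, -0.41]]
    - [[-4, -45, -9], [0.165, -0.164, -0.547]]
    - [[-5, -58, -10], [0.206, -0.205, -0.684]]
    - [[-6, -70, -12], [0.247, -0.246, -0.821]]
    - [[-7, -80, -13], [0.288, -0.287, -0.957]]
    - [[-9, -90, -15], [0.329, -0.328, -1.09]]
    - [[-11, -100, -16], [0.37, -0.37, -1.23]]
    - [[-13, -108, -18], [0.411, -0.41, -1.368]]
  grip: 58

```text
time: 8.2
tool_pos: [491.0, 131.4, 235.3]
tcp_rot: [178.1, -2.7, 87.6]
ft_force: [0.7, 0.5, -0.1]
finger_gap: 57.9
grip_force: 0.0
```

```bash
python3 - <<'E'
from h import *
rel([637.6,152.2,150],[180,0,96])
E
```

```text
t 8.2 at [491.  131.4 235.3] [178.06  -2.73  87.58] shift [22.9, 142.6, 91.4] turn [0.0373, -0.0451, -0.1477] j [8.0, -9.0, 103.0, 2.0, 83.0, 10.0] F [ 0.7  0.5 -0.1] gap 57.9 0.0
```

jog_arm:
  rows:
    - [[3, 15, 0], [0.01, -0.01, -0.05]]
    - [[7, 40, 0], [0.02, -0.03, -0.1]]
    - [[11, 68, 5], [0.037, -0.045, -0.148]]
    - [[15, 95, 15], [0.037, -0.045, -0.148]]
    - [[19, 118, 30], [0.037, -0.045, -0.148]]
    - [[22, 133, 48], [0.037, -0.045, -0.148]]
    - [[23, 140, 65], [0.037, -0.045, -0.148]]
    - [[23, 143, 80], [0.037, -0.045, -0.148]]
    - [[23, 143, 91], [0.037, -0.045, -0.148]]
    - [[23, 143, 91], [0.037, -0.045, -0.148]]

```text
time: 9.2
tool_pos: [636.9, 151.0, 149.6]
tcp_rot: [-180.0, -0.1, 95.7]
ft_force: [-0.4, -0.8, -0.8]
finger_gap: 58.2
grip_force: 0.0
```

jog_arm:
  rows:
    - [[0, 0, 0], [0, 0, 0]]
    - [[0, 0, 0], [0, 0, 0]]

```text
time: 9.4
tool_pos: [639.1, 151.2, 154.3]
tcp_rot: [179.6, -0.1, 95.7]
ft_force: [-0.0, -0.7, 0.4]
finger_gap: 58.2
grip_force: 0.0
```

```bash
python3 - <<'E'
from h import *
rel([637.6,152.2,58],[180,0,96])
E
```

```text
t 9.4 at [639.1 151.2 154.3] [ 1.7963e+02 -1.0000e-01  9.5690e+01] shift [1.0, -2.0, 96.2] turn [0.0064, -0.0017, -0.0054] j [9.0, 19.0, 82.0, 0.0, 79.0, 3.0] F [-0.  -0.7  0.4] gap 58.2 0.0
```

jog_arm:
  rows:
    - [[0, -1, 12], [0.003, 0, 0]]
    - [[1, -2, 30], [0.006, -0.001, -0.005]]
    - [[1, -2, 48], [0.006, -0.001, -0.005]]
    - [[1, -2, 64], [0.006, -0.001, -0.005]]
    - [[1, -2, 75], [0.006, -0.001, -0.005]]
    - [[1, -2, 82], [0.006, -0.001, -0.005]]
    - [[1, -2, 84], [0.006, -0.001, -0.005]]
    - [[1, -2, 84], [0.006, -0.001, -0.005]]
    - [[1, -2, 84], [0.006, -0.001, -0.005]]

```text
time: 10.3
tool_pos: [637.7, 152.2, 69.9]
tcp_rot: [180.0, -0.0, 96.0]
ft_force: [-0.2, 0.0, 1.0]
finger_gap: 58.0
grip_force: 0.0
```

```bash
python3 - <<'E'
from h import *
rel([637.6,152.2,58],[180,0,96])
a=[]
for n,b in(('top',(150,230,210,330)),('side',(270,370,220,340))):
    p,d=r.snapshot(n);a.append(cv2.resize(p[b[0]:b[1],b[2]:b[3]],(400,320),interpolation=2))
cv2.imwrite('pics/c4.png',np.hstack(a))
E
```

```text
t 10.3 at [637.7 152.2  69.9] [ 1.800e+02 -4.000e-02  9.598e+01] shift [-0.0, -0.1, 11.9] turn [0.0001, -0.0006, -0.0004] j [9.0, 24.0, 85.0, 0.0, 71.0, 3.0] F [-0.2  0.   1. ] gap 58.0 0.0
```

View pics/c4.png

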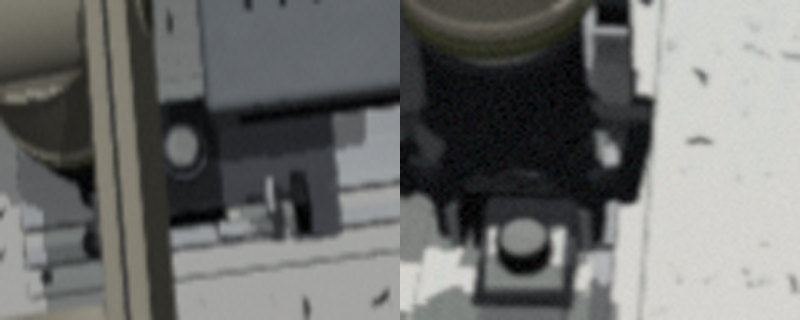

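In the side crop the cell (525,240) sits midway between the fingers at about 460 and 595. I'll go down and grip.

jog_arm:
  rows:
    - [[0, 0, 4], [0, 0, 0]]
    - [[0, 0, 8], [0, 0, 0]]
    - [[0, 0, 11], [0, 0, 0]]
    - [[0, 0, 12], [0, 0, 0]]
    - [[0, 0, 12], [0, 0, 0]]

```text
time: 10.9
tool_pos: [636.6, 152.1, 56.4]
tcp_rot: [-179.9, -0.0, 96.0]
ft_force: [-0.2, 0.3, -0.9]
finger_gap: 57.9
grip_force: 0.0
```

jog_arm:
  rows:
    - [[0, 0, 0], [0, 0, 0]]
    - [[0, 0, 0], [0, 0, 0]]
    - [[0, 0, 0], [0, 0, 0]]
    - [[0, 0, 0], [0, 0, 0]]
    - [[0, 0, 0], [0, 0, 0]]
    - [[0, 0, 0], [0, 0, 0]]
    - [[0, 0, 0], [0, 0, 0]]
  grip: 20
  force: 25

```text
time: 11.6
tool_pos: [637.3, 152.2, 57.3]
tcp_rot: [-180.0, -0.0, 96.0]
ft_force: [0.4, -0.3, 2.1]
finger_gap: 28.5
grip_force: 24.9
```

jog_arm:
  rows:
    - [[0, 0, -2], [0, 0, 0]]
    - [[0, 0, -6], [0, 0, 0]]
    - [[0, 0, -12], [0, 0, 0]]
    - [[0, 0, -22], [0, 0, 0]]
    - [[0, 0, -35], [0, 0, 0]]
    - [[0, 0, -50], [0, 0, 0]]
    - [[0, 0, -68], [0, 0, 0]]
    - [[0, 0, -85], [0, 0, 0]]
    - [[0, 0, -100], [0, 0, 0]]
    - [[0, 0, -108], [0, 0, 0]]

```text
time: 12.6
tool_pos: [638.1, 152.2, 167.8]
tcp_rot: [179.9, -0.0, 96.0]
ft_force: [1.2, 0.2, 0.1]
finger_gap: 29.1
grip_force: 25.0
```

```bash
python3 - <<'E'
from h import *
rel([480,130,190],[180,0,91.5]);rel([438,-220.7,150],[180,0,91.5])
E
```

```text
t 12.6 at [638.1 152.2 167.8] [ 1.7991e+02 -4.0000e-02  9.5980e+01] shift [-5.6, -159.5, -22.5] turn [0.0016, -0.0008, 0.0781] j [9.0, 19.0, 81.0, 0.0, 80.0, 3.0] F [1.2 0.2 0.1] gap 29.1 25.0
t 12.6 at [638.1 152.2 167.8] [ 1.7991e+02 -4.0000e-02  9.5980e+01] shift [-350.1, -237.9, 17.1] turn [0.0016, -0.0008, 0.0781] j [9.0, 19.0, 81.0, 0.0, 80.0, 3.0] F [1.2 0.2 0.1] gap 29.1 25.0
```

jog_arm:
  rows:
    - [[0, -8, -3], [0, 0, 0.005]]
    - [[-1, -24, -8], [0, 0, 0.01]]
    - [[-2, -46, -13], [0, 0, 0.02]]
    - [[-3, -70, -18], [0, 0, 0.03]]
    - [[-5, -94, -22], [0, 0, 0.045]]
    - [[-10, -116, -22], [0, 0, 0.06]]
    - [[-20, -134, -22], [0, 0, 0.07]]
    - [[-38, -148, -22], [0.001, 0, 0.078]]
    - [[-60, -158, -22], [0.001, 0, 0.078]]
    - [[-84, -165, -22], [0.001, 0, 0.078]]

```text
time: 13.6
tool_pos: [480.0, 50.9, 186.1]
tcp_rot: [-179.8, -0.0, 91.5]
ft_force: [0.4, -0.1, -0.5]
finger_gap: 28.7
grip_force: 25.0
```

```bash
python3 - <<'E'
from h import *
rel([438,-220.7,150],[180,0,91.5])
E
```

```text
t 13.6 at [480.   50.9 186.1] [-1.7976e+02 -3.0000e-02  9.1550e+01] shift [-270.4, -49.2, 36.2] turn [-0.0042, -0.0005, 0.0008] j [-0.0, -8.0, 108.0, 0.0, 81.0, -2.0] F [ 0.4 -0.1 -0.5] gap 28.7 25.0
```

jog_arm:
  rows:
    - [[-25, -3, 0], [0, 0, 0]]
    - [[-52, -8, 0], [0, 0, 0]]
    - [[-82, -14, 0], [0, 0, 0]]
    - [[-114, -20, 0], [0, 0, 0]]
    - [[-146, -26, 0], [0, 0, 0]]
    - [[-178, -33, 3], [0, 0, 0]]
    - [[-208, -40, 10], [0, 0, 0]]
    - [[-236, -45, 18], [0, 0, 0]]
    - [[-257, -48, 28], [-0.002, 0, 0]]
    - [[-270, -49, 36], [-0.004, 0, 0]]

```text
time: 14.6
tool_pos: [438.5, -220.7, 149.7]
tcp_rot: [180.0, -0.1, 91.4]
ft_force: [0.3, 0.0, -0.5]
finger_gap: 28.8
grip_force: 25.0
```

jog_arm:
  rows:
    - [[0, 0, 0], [0, 0, 0]]
    - [[0, 0, 0], [0, 0, 0]]
    - [[0, 0, 0], [0, 0, 0]]

```text
time: 14.9
tool_pos: [440.1, -219.0, 151.4]
tcp_rot: [179.9, -0.0, 91.6]
ft_force: [-0.5, 0.4, -0.8]
finger_gap: 28.9
grip_force: 25.0
```

```bash
python3 - <<'E'
from h import *
rel([438,-220.7,37],[180,0,91.5])
a=[]
for n,b in(('top',(220,320,340,460)),('side',(180,280,320,440))):
    p,d=r.snapshot(n);a.append(cv2.resize(p[b[0]:b[1],b[2]:b[3]],(400,333),interpolation=2))
cv2.imwrite('pics/c5.png',np.hstack(a))
E
```

```text
t 14.9 at [ 440.1 -219.   151.4] [ 1.799e+02 -3.000e-02  9.156e+01] shift [-1.7, -2.4, 114.4] turn [0.0018, -0.0006, 0.001] j [-32.0, -6.0, 109.0, 0.0, 77.0, -34.0] F [-0.5  0.4 -0.8] gap 28.9 25.0
```

View pics/c5.png

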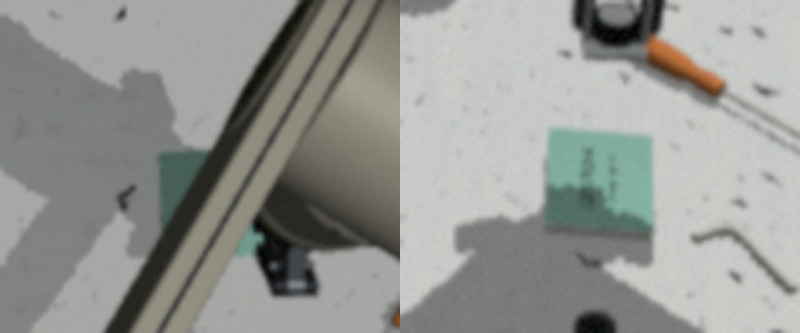

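The side crop shows the holder level in the fingers at (615,25), heading for the pad at (600,180). I'll descend.

jog_arm:
  rows:
    - [[0, -1, 10], [0, 0, 0]]
    - [[-1, -2, 26], [0.002, 0, 0]]
    - [[-2, -2, 44], [0.002, 0, 0]]
    - [[-2, -2, 62], [0.002, 0, 0]]
    - [[-2, -2, 78], [0.002, 0, 0]]
    - [[-2, -2, 90], [0.002, 0, 0]]
    - [[-2, -2, 98], [0.002, 0, 0]]
    - [[-2, -2, 102], [0.002, 0, 0]]
    - [[-2, -2, 104], [0.002, 0, 0]]
    - [[-2, -2, 104], [0.002, 0, 0]]

```text
time: 16.0
tool_pos: [438.3, -222.0, 47.4]
tcp_rot: [-180.0, -0.0, 91.5]
ft_force: [0.1, -0.0, -1.4]
finger_gap: 28.9
grip_force: 25.0
```

jog_arm:
  rows:
    - [[0, 0, 0], [0, 0, 0]]
    - [[0, 0, 0], [0, 0, 0]]
    - [[0, 0, 0], [0, 0, 0]]

```text
time: 16.3
tool_pos: [438.3, -222.0, 47.5]
tcp_rot: [180.0, 0.0, 91.5]
ft_force: [-0.1, 0.8, -1.3]
finger_gap: 28.9
grip_force: 25.0
```

Contact is expected about 11 mm below this, so I'll go in small steps and watch the force.

jog_arm:
  rows:
    - [[0, 0, 2], [0, 0, 0]]
    - [[0, 0, 4], [0, 0, 0]]
    - [[0, 0, 6], [0, 0, 0]]
    - [[0, 0, 8], [0, 0, 0]]
    - [[0, 0, 9], [0, 0, 0]]
    - [[0, 0, 9], [0, 0, 0]]
    - [[0, 0, 9], [0, 0, 0]]

```text
time: 17.0
tool_pos: [438.0, -221.9, 38.1]
tcp_rot: [-180.0, -0.0, 91.5]
ft_force: [0.8, 1.5, -0.5]
finger_gap: 28.7
grip_force: 25.0
```

jog_arm:
  rows:
    - [[0, 0, 0.5], [0, 0, 0]]
    - [[0, 0, 1], [0, 0, 0]]
    - [[0, 0, 1], [0, 0, 0]]
    - [[0, 0, 1], [0, 0, 0]]

```text
time: 17.4
tool_pos: [438.0, -221.8, 37.1]
tcp_rot: [-180.0, -0.0, 91.5]
ft_force: [-0.5, -0.2, -0.6]
finger_gap: 28.8
grip_force: 25.0
```

jog_arm:
  rows:
    - [[0, 0, 0.5], [0, 0, 0]]
    - [[0, 0, 1], [0, 0, 0]]
    - [[0, 0, 1], [0, 0, 0]]
    - [[0, 0, 1], [0, 0, 0]]

```text
time: 17.8
tool_pos: [438.1, -221.9, 36.6]
tcp_rot: [-180.0, -0.0, 91.5]
ft_force: [-2.6, 1.2, 4.6]
finger_gap: 28.8
grip_force: 25.6
```

Contact shows 4.6 N upward at z 36.6, as predicted. I'll release and retreat.

jog_arm:
  rows:
    - [[0, 0, 0], [0, 0, 0]]
    - [[0, 0, 0], [0, 0, 0]]
    - [[0, 0, 0], [0, 0, 0]]
    - [[0, 0, 0], [0, 0, 0]]
    - [[0, 0, 0], [0, 0, 0]]
    - [[0, 0, 0], [0, 0, 0]]
  grip: 58

```text
time: 18.4
tool_pos: [438.0, -221.9, 36.1]
tcp_rot: [-180.0, -0.0, 91.5]
ft_force: [0.4, 0.7, -0.2]
finger_gap: 58.1
grip_force: 0.0
```

jog_arm:
  rows:
    - [[0, 0, -3], [0, 0, 0]]
    - [[0, 0, -10], [0, 0, 0]]
    - [[0, 0, -22], [0, 0, 0]]
    - [[0, 0, -40], [0, 0, 0]]
    - [[0, 0, -62], [0, 0, 0]]
    - [[0, 0, -88], [0, 0, 0]]
    - [[0, 0, -115], [0, 0, 0]]
    - [[0, 0, -140], [0, 0, 0]]
    - [[0, 0, -160], [0, 0, 0]]
    - [[0, 0, -170], [0, 0, 0]]

```text
time: 19.4
tool_pos: [439.1, -222.6, 209.7]
tcp_rot: [179.8, 0.1, 91.5]
ft_force: [0.1, -1.0, -0.1]
finger_gap: 58.0
grip_force: 0.0
```

jog_arm:
  rows:
    - [[-20, 0, 0], [0, 0, 0]]
    - [[-50, 0, 0], [0, 0, 0]]
    - [[-85, 0, 0], [0, 0, 0]]
    - [[-120, 0, 0], [0, 0, 0]]
    - [[-150, 0, 0], [0, 0, 0]]
    - [[-175, 0, 0], [0, 0, 0]]
    - [[-190, 0, 0], [0, 0, 0]]
    - [[-200, 0, 0], [0, 0, 0]]
    - [[-200, 0, 0], [0, 0, 0]]

```text
time: 20.3
tool_pos: [443.0, -422.6, 205.7]
tcp_rot: [-179.9, -0.0, 91.4]
ft_force: [0.3, 0.2, -0.1]
finger_gap: 57.8
grip_force: 0.0
```

```bash
python3 - <<'E'
from h import *
for n in('top','side'):
    p,d=r.snapshot(n);cv2.imwrite(f'pics/{n}6.png',p);P=pts(n,d)
    X,Y,Z=np.moveaxis(P,2,0)
    rects(n,(abs(Z-32)<4)&(X>380)&(X<500)&(Y<-150)&(Y>-290),32,'cell',15)
    rects(n,(X>560)&(X<645)&(abs(Z-113)<7)&(abs(Y)<80),113,'grip',8)
    rects(n,(X<480)&(X>380)&(abs(Y+30)<50)&(abs(Z-58)<6),60,'post_h',15)
    if n=='top': a=p[150:310,210:450]
    else: b=p[190:430,250:420]
cv2.imwrite('pics/c6.png',np.hstack([cv2.resize(a,(480,320),interpolation=2),cv2.resize(b,(227,320),interpolation=2)]))
print(r.sense()['tool_pos'],r.sense()['time'])
E
```

```text
top cell [ 439.1 -222.3] [27.2 24.8] 89.9
top grip [608.3  47. ] [18.1  5.4] 7.5
top grip [611.4  28.6] [20.8  9.9] 7.3
top post_h [436.6 -30.7] [22.1 22. ] 90.0
side cell [ 438.9 -223. ] [27.2 32.6] 2.6
side grip [610.6  50. ] [17.9  7.3] 8.4
side grip [612.5  30. ] [18.1 17.8] 9.8
side post_h [438.4 -27.8] [23.4 32.8] 2.8
[ 443.34040605 -421.24826293  205.82470072] 20.4
```

View pics/c6.png

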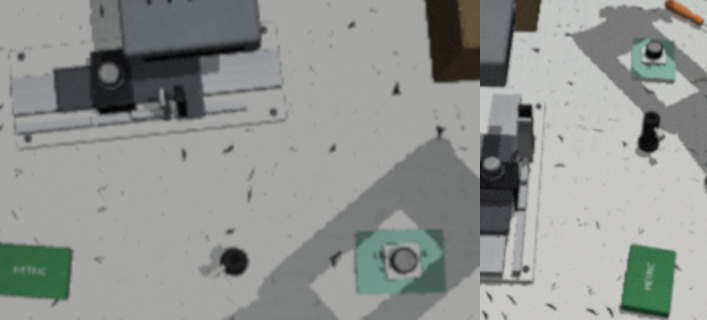

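The final picture shows the holder flat, glass up, on the middle of the pad at (403,262). The carriage sits at the middle detent with the tab clear of the post at (168,100), and the case and post holder are unmoved.

```bash
python3 -c "
from bench import r
print(r.hand_in())"
```

```text
the job is handed in; nothing more can be done
None
```

The job is handed in at about 20 s: the carriage is locked in the middle detent, the filter holder lies flat and glass up on the lens tissue booklet, and the driver case and post holder were not moved.

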